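Tip the carton into the taped pricing spot and ring it up

TASK

Push the standing blue carton near its top, on the face with the bar code, so that it topples over and lies flat with the bar code up, wholly within the yellow tape outline on the counter (it may lie on the tape but not beyond it). Then press the red button on the grey till console fully down and let go of it. Do not pick up or lift the carton, and leave everything else on the counter where it stands.

Things in the scene. Friction and masses are not known exactly. Their poses are not given: they have to be found in the camera images.
- carton: Blue carton with orange bands, 50 (x) x 100 (y) x 180 (z, height) mm, about 0.25 to 0.45 kg, standing loose and upright at the start. Origin: centre of its underside. Its +x face bears an orange and white sun disc; its -x face bears a white label with a black bar code.
- carton_center (a point): Centre of the blue carton, 90 mm above its underside; axes as the carton's. Pushed horizontally at three quarters of its height or higher, the carton tips about the +x bottom edge; once its top has gone about 50 mm it falls by itself.
- carton_foot_mid (a point): Middle of the blue carton's bottom edge on the sun-disc (+x) side, the edge that it tips about. At the start the foot straddles the tape at the spot's -x end, sun-disc side towards the spot, this edge 20 to 35 mm inside the outline's outer edge.
- carton_foot_l (a point): Corner of the blue carton's sun-disc face (+x face): bottom, at y = +50 mm of the carton.
- carton_foot_r (a point): Corner of the blue carton's sun-disc face (+x face): bottom, at y = -50 mm of the carton.
- carton_top_l (a point): Corner of the blue carton's sun-disc face (+x face): top (z = 180 mm of the carton), y = +50 mm.
- carton_top_r (a point): Corner of the blue carton's sun-disc face (+x face): top (z = 180 mm of the carton), y = -50 mm.
- spot: Pricing spot: rectangle outlined in yellow tape on the dark wooden counter, 260 (x) x 180 (y) mm over the tape's outer edges, tape 18 mm wide, flat (no thickness to trip on). Origin: centre of the rectangle on the counter top; x along its length, away from the end where the carton stands. Fixed.
- console: Grey till console, 110 x 120 x 45 mm high, fixed to the counter, the red push button on its top. Origin: centre of its underside.
- ring_up_top (a point): Centre of the top of the red push button (36 mm across) of the console; pressed straight down, 6 mm of travel, fully down takes about 5 N, springs back.
- ring_up (a joint): Travel of the red button, m: 0 up, 0.006 fully down.
- green_carton: Green carton with yellow bands, same size as the blue one, standing beside the spot; leave alone. Origin: centre of its underside.
- tin: Red-and-white tin, 66 mm across, 100 mm high, standing beside the spot; leave alone. Origin: centre of its underside.
- sweets_jar: Sweets jar with yellow label and red lid, 90 mm across, 130 mm high; leave alone. Origin: centre of its underside.
- water_bottle: Green water bottle with blue label and cap, 64 mm across, 190 mm high; leave alone. Origin: centre of its underside.
- mug: White mug, 80 mm across, 90 mm high; leave alone. Origin: centre of its underside.
- soap_box: Flat yellow box, 60 x 90 x 35 mm high; leave alone. Origin: centre of its underside.
- coin_bowl: Terracotta bowl, 110 mm across, 40 mm high; leave alone. Origin: centre of its underside.

How it is judged (in metres and radians):
On the way, in this order (a step that is already met when the one before it is completed fails the run):
1. the blue carton lies flat, bar code up, within the tape outline (angle between carton_center's own x axis and vertical above 3 rad and x of carton_foot_l in the frame of spot between -0.132 and 0.132 m and y of carton_foot_l in the frame of spot between -0.092 and 0.092 m and x of carton_foot_r in the frame of spot between -0.132 and 0.132 m and y of carton_foot_r in the frame of spot between -0.092 and 0.092 m and x of carton_top_l in the frame of spot between -0.132 and 0.132 m and y of carton_top_l in the frame of spot between -0.092 and 0.092 m and x of carton_top_r in the frame of spot between -0.132 and 0.132 m and y of carton_top_r in the frame of spot between -0.092 and 0.092 m and linear speed of carton below 0.03 m/s), for 0.2 s.
2. the red button is pressed fully down (value of joint ring_up above 0.0045 m), for 0.03 s.
At the end, for the whole second after the job is handed in: The blue carton lies at rest flat on the counter (within 8 degrees), bar code up, with all corners inside the outer edges of the tape (2 mm allowed), and the red button, having been pressed at least 4.5 of its 6 mm after that, has sprung back up (angle between carton_center's own x axis and vertical above 3 rad and x of carton_foot_l in the frame of spot between -0.132 and 0.132 m and y of carton_foot_l in the frame of spot between -0.092 and 0.092 m and x of carton_foot_r in the frame of spot between -0.132 and 0.132 m and y of carton_foot_r in the frame of spot between -0.092 and 0.092 m and x of carton_top_l in the frame of spot between -0.132 and 0.132 m and y of carton_top_l in the frame of spot between -0.092 and 0.092 m and x of carton_top_r in the frame of spot between -0.132 and 0.132 m and y of carton_top_r in the frame of spot between -0.092 and 0.092 m and height (world z) of carton_center below 0.035 m and linear speed of carton below 0.02 m/s and value of joint ring_up below 0.002 m); the robot touches nothing.
It fails at once if the blue carton is lifted, or tipped the wrong way (the bottom edge on its sun-disc side rises 25 mm, or its centre rises above 120 mm) (height (world z) of carton_foot_mid above 0.025 m or height (world z) of carton_center above 0.12 m).
It fails at once if the standing blue carton is pushed low down (fingers on it with the grasp point below half its height) (contact force between the fingers and carton above 1 N and height (world z) of the grasp point below 0.09 m and angle between carton_center's own z axis and vertical below 0.2 rad).
It fails at once if the button is pressed before the carton lies down (value of joint ring_up above 0.003 m and angle between carton_center's own z axis and vertical below 1.3 rad).
It fails at once if another thing on the counter is moved by more than 25 mm or knocked over (distance of any of green_carton, tin, sweets_jar, water_bottle, mug, soap_box, coin_bowl from where it was at the start of the episode above 0.025 m or angle between any of green_carton, tin, sweets_jar, water_bottle, mug, soap_box, coin_bowl's own z axis and vertical above 0.3 rad).
It also fails if it takes over 42 s, if anything falls off the work surface, if the arm or the gripper's body presses on something with over 40 N, if the wrist force passes 120 N, or if a joint passes its speed limit or range.

ROBOT

A 6-joint arm with a two-finger parallel gripper is mounted at the origin on the work surface. World frame = base frame: x ahead of the robot, y to its left, z up, the work surface at z = 0. Lengths are in m, angles in degrees, forces in N, time in s.
With the tool pointing down it reaches from about 0.3 to 0.85 m from the base axis. Payload 4.2 kg.
Tool frame: the origin (TCP) lies midway between the tips of the shut fingers; the grasp point (between the pads) lies 19 mm behind it; z points along the fingers, x is the direction in which the jaws open and shut, and the axes are right-handed (so a half turn about z gives the same grasp; the last joint's range is limited). The gripper opens to 91 mm and grips with 3 to 60 N. Pads are 32 mm wide; open, the fingers measure 118 mm over their backs; the gripper's body (76 mm by 178 mm) begins 60 mm behind the grasp point.
Start: joints at [68.239, 18.312, 89.639, -0, 72.044, -1.146], TCP at [0.202, 0.538, 0.214] pointing down, gripper open.
Joint ranges: [-177.97, 177.97], [-48.28, 115.42], [12.27, 149.76], [-77.06, 257.06], [2.81, 150.46], [-146.56, 146.56]. Speed limits (degrees/s): [147.25, 147.25, 180, 180, 180, 180].

INTERFACE

Orientations are given as [roll, pitch, yaw] about the fixed x, y, z axes, in that order (R = Rz(yaw) Ry(pitch) Rx(roll)).
In Python, from bench import sense, camera, get_calibration, finish_job, trace gives the robot as it stands. The module is installed in compiled form; this text tells all that it offers.
- The arm moves only by the tool step_arm, never from a script. Its argument "increments" is a list that holds one entry, the list of rows, each a list of 5 numbers: the closure, from -1 (fully open) to 1 (shut), so that 0 is half open, then the shift along the tool's x, y, z scaled (see below), then the turn about the tool's z scaled (see below). In form: [[[hand, tx, ty, tz, yaw], ...]]. A call has 1 to 20 rows; each row is the pose to reach, as a shift and turn from the pose commanded when the call began, along the tool's axes at that moment; what a row does not reach only later rows make up. The controller multiplies each number of a shift by 100 mm and each number of a turn by 120 degrees. A row lasts 1/10 s, in which the tool goes at most 50 mm and 8.59 degrees, less where a joint would pass 70% of its speed; a pose out of reach is approached as far as the arm can. A call with a number of a shift or a turn outside -1 to 1 is refused whole. A call with a gripper value outside its range is refused whole. The fingers move at their own pace and stop on an object; "squeeze" is the grip in N (left out, the last holds). Time passes only in rows, so rows that repeat a pose let the fingers close. It gives the time, the measured TCP pose, the force and the opening at its end, in the units of the state.
- sense(): the state, without advancing time (a new reading comes with each control period).
- camera(name): name is "scene" or "side" or "wrist"; returns (picture, depth): 420x560x3 uint8, blue, green, red; 420x560 float32, m along the optical axis (not along the pixel's ray), 0 where there is no reading.
- get_calibration(name): a dict with "mtx" (3x3 intrinsics, pixels), "k1" (the pictures are not rectified: a ray, as slopes to the right and down, at radius r is drawn at 1 + k1 r^2 times it, then the intrinsics apply), "camera_from_world" (4x4, takes a point from world to camera coordinates). Camera axes: x right, y down, z forward; pixel columns grow to the right and rows downward; lengths in m; the calibration is good to about 2 mm. A picture is of the moment at which its call begins: read the wrist's pose just before it. get_calibration takes no time and is no camera call; for the wrist camera it gives the pose at the moment of the call.
- finish_job(): hands the job in, once; it reports no verdict.
Trained networks look in the newest picture that a camera, given by its name, has taken for a name from the list of things; names that differ only in an ending like _2 or _b are one class to them, and where a whole thing is asked for, a point or a joint stands for the part that bears it (a point fixed in the world has none). Each returns a list of dicts, best first, with "p" (0 to 1); they miss things now and then, are a little off and sometimes report something else, mostly with a low value. They report only what shows in the picture. A call takes as long as a camera call.
- trace(query, camera): "region" (420x560 bool, what is visible of it) and "uv" ([column, row] in pixels, amid what is visible of it).
The state is a dict: "time": time; "joint_pos": joint angles; "joint_vel": joint speeds; "tau": joint torques, N m; "tool_pos": TCP position; "tcp_rot": TCP orientation; "contact_force": force on the tool from outside, world axes, zero at the start; "torque": the same for the moment, N m; "gripper_width": finger opening in m.
Only numpy, scipy, OpenCV 4.12 (cv2) and the standard library are available. Lean on these libraries where they do the work, as an engineer would, in place of code of your own. Each camera call takes 0.05 s, during which the arm holds its last target.

## Working session

There is one attempt and no reset: what is moved stays moved. The work goes in short steps, Python scripts to look and compute and a tool call to move; the robot and the scene stay as the last step left them, time stands still between calls to the robot, and variables do not carry over. Pictures are saved under pics/ and viewed, and the job is handed in when it is done.

Besides the shell and the picture viewer there is one more tool, called after "Emit:" by a JSON object that holds its "method" and its "body", one argument or row to a line. step_arm: Moves the arm, as the interface text tells. Shifts and turns lie within -1 to 1; 1 stands for 100 mm of shift or 120 degrees of turn. Its arguments: {"type":"object","properties":{"increments":{"type":"array","items":{"type":"array","items":{"type":"array","items":{"type":"number"}}}},"squeeze":{"type":"number"}},"required":["increments"]}

```bash
mkdir -p pics
cat > h.py <<'E'
import numpy as np, cv2
from bench import sense, camera, get_calibration, finish_job, trace
def pts(name, d, mask):
    c=get_calibration(name); return pts_c(c,d,mask)
def pts_c(c,d,mask):
    K=np.array(c["mtx"]);T=np.linalg.inv(np.array(c["camera_from_world"]))
    v,u=np.nonzero(mask&(d>0)); z=d[v,u]
    x=(u-K[0,2])/K[0,0]; y=(v-K[1,2])/K[1,1]
    X,Y=x.copy(),y.copy()
    for _ in range(8):
        f=1+c["k1"]*(X*X+Y*Y); X,Y=x/f,y/f
    P=np.stack([X*z,Y*z,z,np.ones_like(z)],1)@T.T
    return P[:,:3]
E
python3 - <<'E'
from h import *
s=sense(); print(s)
for n in ["scene","side","wrist"]:
    p,d=camera(n); cv2.imwrite(f"pics/{n}0.png",p); np.savez(f"{n}0.npz",p=p,d=d)
    if n=="wrist": continue
    for q in ["carton","spot","console","ring_up_top","green_carton","tin","sweets_jar","water_bottle","mug","soap_box","coin_bowl"]:
        for r in trace(q,n)[:1]:
            P=pts(n,d,r["region"]); print(n,q,round(r["p"],2),np.round(r["uv"]),len(P),np.round(np.percentile(P,[2,50,98],axis=0),3).tolist() if len(P) else "")
E
```

```text
{'time': 0.0, 'joint_pos': array([ 6.82395940e+01,  1.83511920e+01,  8.97083259e+01,  3.27010190e-04,
        7.20436291e+01, -1.14610518e+00]), 'joint_vel': array([ 0.00942683, -0.02933716, -0.01459844, -0.06318212, -0.09097364,
       -0.03414733]), 'tau': array([-2.53461614e-03, -4.12469029e+01, -2.31972152e+01,  7.26974336e-02,
        4.58225061e-02, -1.35529863e-04]), 'tool_pos': array([0.20224905, 0.53769899, 0.21311178]), 'tcp_rot': array([-1.79997626e+02,  1.03120124e-01,  6.93856003e+01]), 'contact_force': array([-0.33318357, -0.48622582, -0.62570865]), 'torque': array([-0.00816024, -0.02445611, -0.03235595]), 'gripper_width': 0.09101121560586356}
scene carton 0.96 [253. 183.] 1410 [[0.473, -0.227, -0.0], [0.54, -0.154, 0.116], [0.582, -0.133, 0.182]]
scene spot 0.89 [284. 246.] 614 [[0.46, -0.142, -0.004], [0.579, 0.012, 0.001], [0.689, 0.086, 0.006]]
scene ring_up_top 0.55 [214. 164.] 49 [[0.521, -0.388, 0.059], [0.537, -0.371, 0.065], [0.551, -0.357, 0.07]]
scene green_carton 0.7 [281. 248.] 685 [[0.46, -0.138, -0.004], [0.59, 0.017, 0.001], [0.691, 0.086, 0.006]]
scene 
[... 884 characters left out ...]
31, 0.007], [0.534, -0.372, 0.046], [0.603, -0.317, 0.069]]
side ring_up_top 0.42 [344. 173.] 41 [[0.519, -0.383, 0.06], [0.531, -0.371, 0.065], [0.545, -0.358, 0.071]]
side green_carton 0.85 [258. 202.] 1726 [[0.665, -0.122, 0.007], [0.706, -0.078, 0.12], [0.77, -0.057, 0.184]]
side tin 0.97 [330. 262.] 804 [[0.404, -0.065, -0.001], [0.433, 0.026, 0.078], [0.472, 0.04, 0.104]]
side water_bottle 0.25 [276. 270.] 914 [[0.46, -0.191, -0.005], [0.606, 0.005, 0.001], [0.691, 0.09, 0.007]]
side mug 0.74 [391. 162.] 696 [[0.361, -0.576, 0.006], [0.411, -0.508, 0.059], [0.451, -0.488, 0.093]]
side soap_box 0.89 [349. 153.] 414 [[0.527, -0.589, -0.001], [0.569, -0.532, 0.032], [0.618, -0.495, 0.04]]
```

View pics/scene0.png

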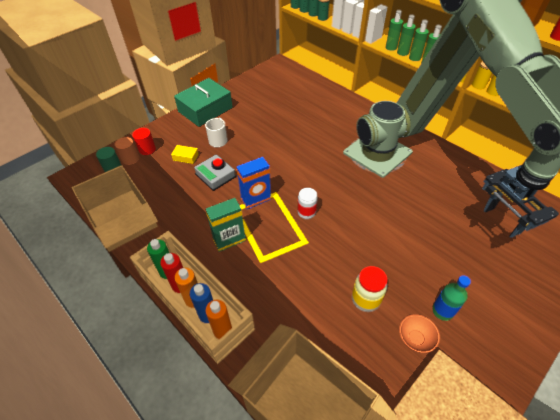

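View pics/side0.png

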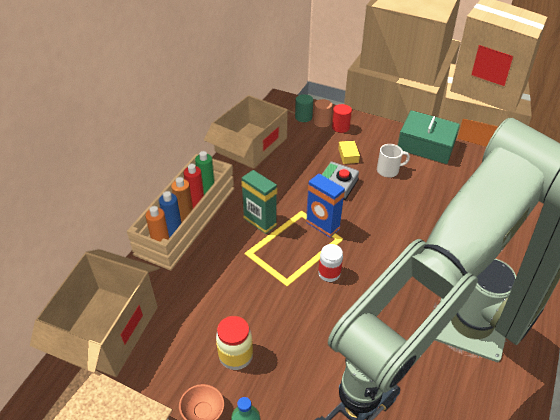

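```bash
cat > fit.py <<'E'
from h import *
def run(tag):
    out={}
    for n in ["scene","side"]:
        z=np.load(f"{n}{tag}.npz"); p,d=z["p"],z["d"]
        P=pts(n,d,d>0); v,u=np.nonzero(d>0); hsv=cv2.cvtColor(p,cv2.COLOR_BGR2HSV)[v,u]
        def sel(m,nm):
            Q=P[m][:,:2].astype(np.float32)
            r=cv2.minAreaRect(Q); print(n,nm,len(Q),np.round(r[0],4),np.round(r[1],4),round(r[2],2))
            print("   box",np.round(cv2.boxPoints(r),3).tolist())
        reg=lambda x0,x1,y0,y1,z0,z1:(P[:,0]>x0)&(P[:,0]<x1)&(P[:,1]>y0)&(P[:,1]<y1)&(P[:,2]>z0)&(P[:,2]<z1)
        yel=(hsv[:,0]>18)&(hsv[:,0]<35)&(hsv[:,1]>110)&(hsv[:,2]>110)
        yield n,P,hsv,reg,sel,yel
E
python3 - <<'E'
from fit import *
for n,P,hsv,reg,sel,yel in run(0):
    sel(reg(.42,.73,-.26,.13,-.012,.012)&yel,"tape")
    sel(reg(.44,.62,-.27,-.10,.176,.19),"carton top")
    sel(reg(.63,.82,-.17,0,.174,.19),"green top")
    sel(reg(.38,.5,-.05,.07,.094,.11),"tin top")
    sel(reg(.46,.64,-.46,-.29,.038,.05),"console top")
    sel(reg(.5,.57,-.41,-.33,.055,.08),"button")
    m=reg(.5,.57,-.41,-.33,.055,.08); print(np.percentile(P[m][:,2],[5,50,95]), P[m].mean(0))
E
```

```text
scene tape 975 [ 0.6113 -0.0809] [0.3017 0.2794] 71.0
   box [[0.4300000071525574, -0.17800000309944153], [0.6940000057220459, -0.26899999380111694], [0.7919999957084656, 0.01600000075995922], [0.527999997138977, 0.10700000077486038]]
scene carton top 315 [ 0.5285 -0.1689] [0.0534 0.1003] 72.42
   box [[0.4729999899864197, -0.17900000512599945], [0.5680000185966492, -0.20900000631809235], [0.5839999914169312, -0.1589999943971634], [0.48899999260902405, -0.12800000607967377]]
scene green top 437 [ 0.7171 -0.0976] [0.0552 0.1011] 72.63
   box [[0.6610000133514404, -0.10899999737739563], [0.7570000290870667, -0.13899999856948853], [0.7739999890327454, -0.0860000029206276], [0.6769999861717224, -0.0560000017285347]]
scene tin top 190 [0.4382 0.0046] [0.0589 0.0586] 56.65
   box [[0.39800000190734863, -0.004000000189989805], [0.44600000977516174, -0.035999998450279236], [0.4790000021457672, 0.013000000268220901], [0.4300000071525574, 0.04500000178813934]]
scene console top 498 [ 0.5563 -0.3777] [0.1245 0.1098] 88.31
   box [[0.5, -0.43799999356269836], [0.609000027179718, -0.4420000016689
[... 1212 characters left out ...]
8079071], [0.42100000381469727, -0.03400000184774399], [0.47600001096725464, -0.008999999612569809], [0.45100000500679016, 0.04699999839067459]]
side console top 388 [ 0.5534 -0.3762] [0.1224 0.1113] 86.75
   box [[0.49399998784065247, -0.4339999854564667], [0.6060000061988831, -0.4410000145435333], [0.6119999885559082, -0.3179999887943268], [0.5009999871253967, -0.31200000643730164]]
side button 110 [ 0.5304 -0.3709] [0.046  0.0455] 41.28
   box [[0.49799999594688416, -0.36899998784065247], [0.527999997138977, -0.40299999713897705], [0.5630000233650208, -0.37299999594688416], [0.5329999923706055, -0.33899998664855957]]
[0.05619131 0.06253786 0.0704011 ] [ 0.53012055 -0.36784891  0.06242237]
```

```bash
cat > tape.py <<'E'
from fit import *
from scipy.optimize import differential_evolution
def sdf(Q,cx,cy,th,L,W):
    c,s=np.cos(th),np.sin(th); a=(Q[:,0]-cx)*c+(Q[:,1]-cy)*s; b=-(Q[:,0]-cx)*s+(Q[:,1]-cy)*c
    qx,qy=np.abs(a)-L/2,np.abs(b)-W/2
    return np.where((qx>0)|(qy>0),np.hypot(np.maximum(qx,0),np.maximum(qy,0)),np.maximum(qx,qy))
if __name__=="__main__":
  Qs=[]
  for n,P,hsv,reg,sel,yel in run(0):
    Q=P[reg(.42,.73,-.26,.13,-.012,.012)&yel][:,:2]; Qs.append(Q)
  for Q in Qs+[np.vstack(Qs)]:
    f=lambda p:np.minimum(np.abs(sdf(Q,*p,.242,.162)),.02).mean()
    r=differential_evolution(f,[(.5,.65),(-.12,.05),(np.radians(50),np.radians(95))],seed=1,tol=1e-8)
    print(np.round(r.x[:2],4),np.degrees(r.x[2]),r.fun)
    th=r.x[2];c,s=np.cos(th),np.sin(th)
    for nm,X in dict(carton=(.5283,-.169),tin=(.437,.0056),green=(.7174,-.0966)).items():
        dx,dy=X[0]-r.x[0],X[1]-r.x[1]; print("  ",nm,round(dx*c+dy*s,4),round(-dx*s+dy*c,4))
E
python3 tape.py
python3 - <<'E'
from h import *
for n in ["scene","side"]:
    z=np.load(f"{n}0.npz");p,d=z["p"],z["d"]
    h=cv2.cvtColor(p,cv2.COLOR_BGR2HSV); red=((h[...,0]<8)|(h[...,0]>172))&(h[...,1]>150)&(h[...,2]>80)
    P=pts(n,d,red); m=(abs(P[:,0]-.535)<.05)&(abs(P[:,1]+.37)<.05); P=P[m]
    print(n,len(P),P.min(0),P.max(0),P.mean(0)); t=P[P[:,2]>.06]; print(t.mean(0),np.median(t[:,2]))
E
```

```text
[ 0.5738 -0.0497] 70.43630915213988 0.006383163102937133
   carton -0.1276 0.003
   tin 0.0063 0.1474
   green 0.0039 -0.151
[ 0.5741 -0.0503] 70.8689556431426 0.0059225864992307805
   carton -0.1272 0.0044
   tin 0.0078 0.1479
   green 0.0032 -0.1505
[ 0.574  -0.0502] 70.70996283230083 0.006141679274352764
   carton -0.1272 0.0039
   tin 0.0074 0.1478
   green 0.0036 -0.1507
scene 67 [ 0.50914186 -0.38998934  0.05331448] [ 0.5518243  -0.35607509  0.07199183] [ 0.53616778 -0.3717676   0.0635026 ]
[ 0.53693346 -0.37276159  0.06545438] 0.0653613909069175
side 75 [ 0.51550705 -0.4117414   0.04072228] [ 0.55794134 -0.35522917  0.0720797 ] [ 0.53328451 -0.37249261  0.06346293]
[ 0.53211995 -0.37153065  0.0653588 ] 0.0647987887440673
```

Emit:
{"method": "step_arm", "body": {
  "increments": [
    [[1,-0.3,0.27,-0.4,0],[1,-0.6,0.54,-0.4,0],[1,-0.9,0.8,-0.4,0]]
  ],
  "squeeze": 20
}}

```text
time: 1.55
tool_pos: [0.2464, 0.4251, 0.2553]
tcp_rot: [179.9, -0.2, 69.4]
contact_force: [0.6, -0.5, 0.4]
gripper_width: 0.0703
```

Emit:
{"method": "step_arm", "body": {
  "increments": [
    [[1,-0.3,0.27,0,0],[1,-0.6,0.54,0,0],[1,-0.9,0.8,0,0]]
  ]
}}

```text
time: 1.85
tool_pos: [0.2891, 0.3119, 0.2541]
tcp_rot: [180.0, -0.0, 69.4]
contact_force: [1.0, 0.0, 0.2]
gripper_width: 0.0459
```

Emit:
{"method": "step_arm", "body": {
  "increments": [
    [[1,-0.3,0.27,0,0],[1,-0.6,0.54,0,0],[1,-0.9,0.8,0,0]]
  ]
}}

```text
time: 2.15
tool_pos: [0.3323, 0.1995, 0.2542]
tcp_rot: [180.0, -0.0, 69.4]
contact_force: [0.7, 0.6, 0.3]
gripper_width: 0.0218
```

Emit:
{"method": "step_arm", "body": {
  "increments": [
    [[1,-0.3,0.27,0,0],[1,-0.6,0.54,0,0],[1,-0.9,0.8,0,0]]
  ]
}}

```text
time: 2.45
tool_pos: [0.3756, 0.087, 0.2543]
tcp_rot: [179.9, -0.0, 69.4]
contact_force: [1.0, 0.7, 0.1]
gripper_width: 0.0003
```

Emit:
{"method": "step_arm", "body": {
  "increments": [
    [[1,-0.3,0.27,0,0],[1,-0.6,0.54,0,0],[1,-0.9,0.8,0,0]]
  ]
}}

```text
time: 2.75
tool_pos: [0.4188, -0.0255, 0.2542]
tcp_rot: [180.0, -0.0, 69.4]
contact_force: [0.8, 0.4, -0.1]
gripper_width: 0.0003
```

Emit:
{"method": "step_arm", "body": {
  "increments": [
    [[1,-0.3,0.27,0,0],[1,-0.6,0.54,0,0],[1,-0.9,0.8,0,0],[1,-0.9,0.8,0,0],[1,-0.9,0.8,0,0]]
  ]
}}

```text
time: 3.25
tool_pos: [0.4614, -0.1366, 0.2536]
tcp_rot: [-179.9, -0.0, 69.3]
contact_force: [0.6, 0.6, 1.0]
gripper_width: 0.0004
```

Emit:
{"method": "step_arm", "body": {
  "increments": [
    [[1,-0.3,0.27,0,-0.02],[1,-0.6,0.54,0,-0.022],[1,-0.9,0.78,0,-0.022],[1,-0.9,0.78,0.4,-0.022],[1,-0.9,0.78,0.8,-0.022],[1,-0.9,0.78,0.8,-0.022],[1,-0.9,0.78,0.8,-0.022]]
  ]
}}

```text
time: 3.95
tool_pos: [0.503, -0.2468, 0.1746]
tcp_rot: [-180.0, -0.0, 72.1]
contact_force: [-0.3, -0.7, 0.6]
gripper_width: 0.0002
```

Run:
```python
from h import *
s=sense(); print(s["tool_pos"],s["tcp_rot"],s["joint_pos"])
p,d=camera("wrist"); cv2.imwrite("pics/wrist1.png",p)
p,d=camera("side"); cv2.imwrite("pics/side1.png",p)
```

```text
[ 0.50303179 -0.24680377  0.17462417] [-1.79977788e+02 -2.16231352e-02  7.21048279e+01] [-2.73207050e+01  1.85993753e+01  9.51342897e+01  1.93244804e-02
  6.62917898e+01 -9.94333110e+01]
```

View pics/side1.png

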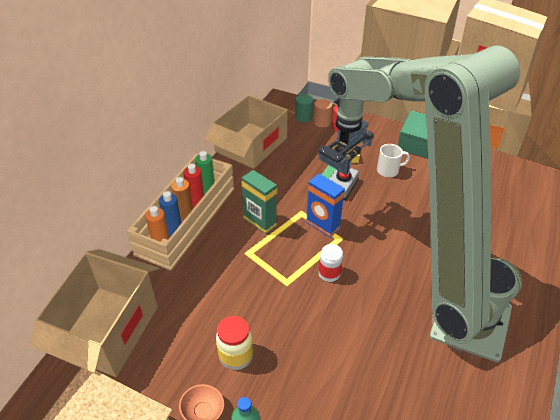

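View pics/wrist1.png

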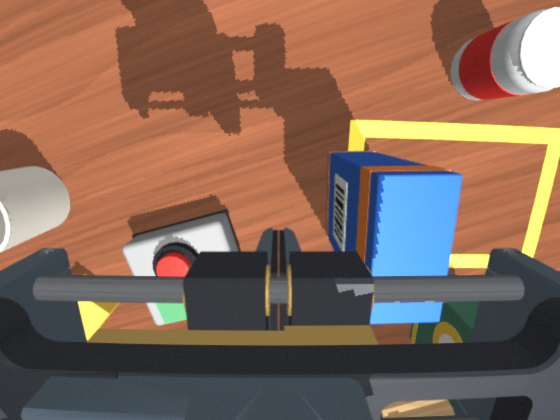

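Emit:
{"method": "step_arm", "body": {
  "increments": [
    [[1,0,0,0.28,0],[1,0.12,0,0.28,0],[1,0.24,0,0.28,0],[1,0.32,0,0.28,0],[1,0.37,0,0.28,0],[1,0.42,0,0.28,0],[1,0.47,0,0.28,0],[1,0.52,0,0.28,0],[1,0.57,0,0.28,0]]
  ]
}}

```text
time: 4.95
tool_pos: [0.5206, -0.1935, 0.146]
tcp_rot: [180.0, 0.0, 72.0]
contact_force: [0.4, -1.1, 0.6]
gripper_width: 0.0003
```

Run:
```python
from h import *
p,d=camera("side"); cv2.imwrite("pics/side2.png",p[120:300,200:460].repeat(3,0).repeat(3,1))
```

```text
(no output)
```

View pics/side2.png

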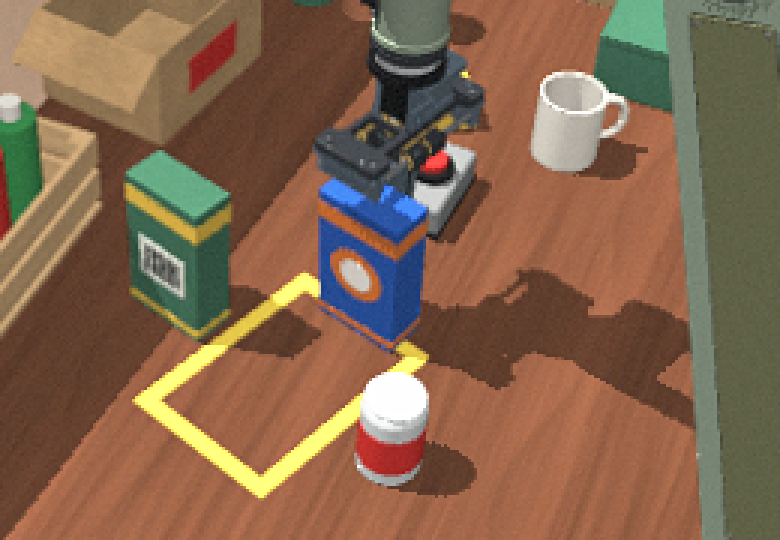

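Emit:
{"method": "step_arm", "body": {
  "increments": [
    [[1,0.05,0,0,0],[1,0.1,0,0,0],[1,0.15,0,0,0],[1,0.2,0,0,0],[1,0.25,0,0,0],[1,0.3,0,0,0],[1,0.35,0,0,0],[1,0.4,0,0,0],[1,0.4,0,0,0],[1,0.4,0,0,0]]
  ]
}}

```text
time: 6.0
tool_pos: [0.5329, -0.1556, 0.1459]
tcp_rot: [-180.0, 0.0, 72.0]
contact_force: [0.3, -0.0, 0.5]
gripper_width: 0.0003
```

Run:
```python
from h import *
p,d=camera("side"); cv2.imwrite("pics/side3.png",p[120:300,200:460].repeat(3,0).repeat(3,1))
```

```text
(no output)
```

View pics/side3.png

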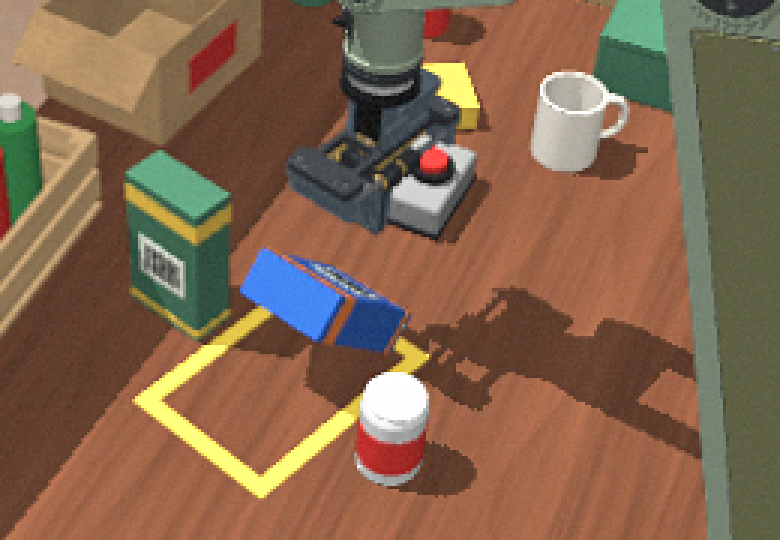

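Emit:
{"method": "step_arm", "body": {
  "increments": [
    [[1,0,0,-0.2,0],[1,0,0,-0.4,0],[1,-0.1,0,-0.6,0],[1,-0.3,0,-0.6,0],[1,-0.6,0,-0.6,0],[1,-0.9,0,-0.6,0],[1,-0.9,0,-0.6,0]]
  ]
}}

```text
time: 6.75
tool_pos: [0.504, -0.2443, 0.2059]
tcp_rot: [180.0, 0.1, 71.8]
contact_force: [0.4, -0.2, 0.1]
gripper_width: 0.0006
```

Run:
```python
from h import *
for n in ["scene","side"]:
    p,d=camera(n); cv2.imwrite(f"pics/{n}4.png",p[120:300,180:440].repeat(3,0).repeat(3,1)); np.savez(f"{n}4.npz",p=p,d=d)
from tape import sdf
from fit import run
th=np.radians(70.71);c,s=np.cos(th),np.sin(th)
for n,P,hsv,reg,sel,yel in run(4):
    m=reg(.42,.72,-.24,.12,.04,.06); sel(m,"carton lying"); print(np.median(P[m][:,2]))
    Q=P[m][:,:2].astype(np.float32); b=cv2.boxPoints(cv2.minAreaRect(Q))-[.574,-.0502]
    print(np.round(np.c_[b@[c,s],b@[-s,c]],4).tolist())
print(sense()["tool_pos"])
```

```text
scene carton lying 1329 [ 0.5645 -0.0239] [0.2218 0.2382] 29.17
   box [[0.4099999964237213, 0.026000000536441803], [0.5260000228881836, -0.18199999630451202], [0.718999981880188, -0.07400000095367432], [0.6029999852180481, 0.1340000033378601]]
0.049897803207983094
[[0.0177, 0.1803], [-0.1403, 0.002], [0.0257, -0.145], [0.1837, 0.0332]]
side carton lying 1713 [ 0.5586 -0.0237] [0.2219 0.2498] 32.23
   box [[0.39800000190734863, 0.023000000044703484], [0.531000018119812, -0.1889999955892563], [0.718999981880188, -0.07000000029802322], [0.5860000252723694, 0.14100000262260437]]
0.05049482687780449
[[0.0108, 0.1901], [-0.1447, -0.0054], [0.029, -0.1435], [0.1844, 0.052]]
[ 0.5048129  -0.24163859  0.20583025]
```

View pics/side4.png

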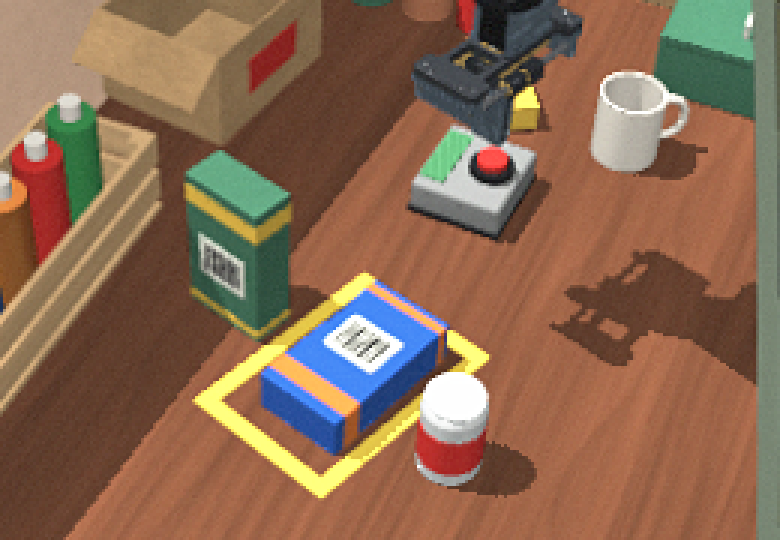

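View pics/scene4.png

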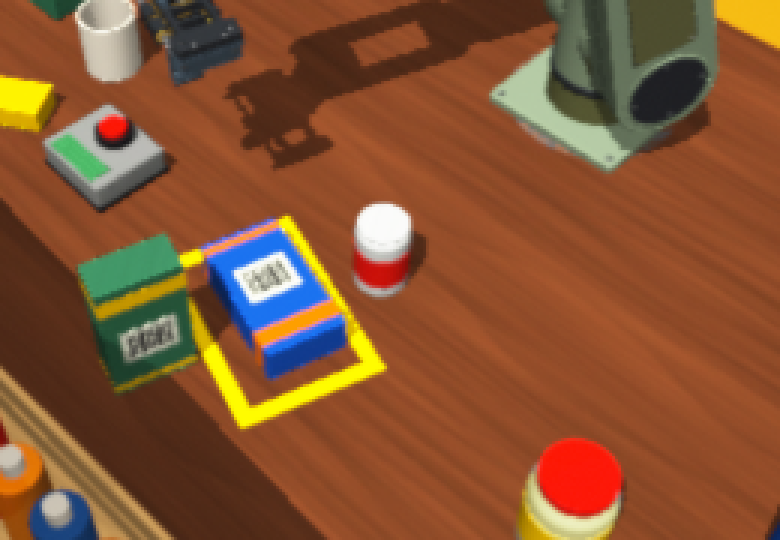

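Run:
```python
from fit import run
from h import *
th=np.radians(70.71);c,s=np.cos(th),np.sin(th)
for n,P,hsv,reg,sel,yel in run(4):
    S=(P[:,:2]-[.574,-.0502])@np.array([[c,-s],[s,c]])
    m=(abs(S[:,1])<.098)&(abs(S[:,0])<.16)&(abs(P[:,2]-.05)<.008)
    r=cv2.minAreaRect(S[m].astype(np.float32)); print(n,m.sum(),r); print(np.round(cv2.boxPoints(r),4).tolist(), np.percentile(S[m],[1,99],axis=0))
    red=((hsv[:,0]<8)|(hsv[:,0]>172))&(hsv[:,1]>150)&(hsv[:,2]>80)
    b=red&reg(.49,.58,-.42,-.32,.055,.08); print("button",P[b].min(0),P[b].max(0),np.median(P[b],axis=0))
    t=red&reg(.49,.58,-.42,-.32,.062,.08); print("button top",t.sum(),(P[t].min(0)+P[t].max(0))/2,P[t].mean(0))
```

```text
scene 1209 ((-0.005714595317840576, 0.009576328098773956), (0.18297512829303741, 0.10403527319431305), 2.517836809158325)
[[-0.09939999878406525, 0.057500001043081284], [-0.09480000287294388, -0.04639999940991402], [0.08799999952316284, -0.03840000182390213], [0.08340000361204147, 0.06560000032186508]] [[-0.09504386 -0.04192613]
 [ 0.08388443  0.05910069]]
button [ 0.51125828 -0.38957203  0.0556397 ] [ 0.55150784 -0.35589937  0.07215   ] [ 0.53776482 -0.37130312  0.06505465]
button top 45 [ 0.53516783 -0.37390233  0.06711866] [ 0.5363757  -0.3732974   0.06643162]
side 1530 ((-0.004089854657649994, -0.017958365380764008), (0.18576234579086304, 0.16111968457698822), 2.372847080230713)
[[-0.10019999742507935, 0.05869999900460243], [-0.09359999746084213, -0.1023000031709671], [0.09200000017881393, -0.09459999948740005], [0.08540000021457672, 0.06639999896287918]] [[-0.09374813 -0.04084944]
 [ 0.08563981  0.06229246]]
button [ 0.5158836  -0.39015461  0.05667004] [ 0.55272919 -0.35102643  0.07165645] [ 0.53223834 -0.3701447   0.06594147]
button top 56 [ 0.53293915 -0.37059052  0.06688334] [ 0.53240735 -0.37127567  0.0664584 ]
```

Emit:
{"method": "step_arm", "body": {
  "increments": [
    [[1,-0.4,0.25,0,0],[1,-0.8,0.5,0,0],[1,-1,0.68,0.2,0],[1,-1,0.68,0.5,0]]
  ]
}}

```text
time: 7.25
tool_pos: [0.5417, -0.3606, 0.1566]
tcp_rot: [179.6, 0.1, 71.9]
contact_force: [-0.1, -0.1, -0.5]
gripper_width: 0.0005
```

Emit:
{"method": "step_arm", "body": {
  "increments": [
    [[1,-0.15,0.0,0.3,0],[1,-0.15,0.0,0.6,0],[1,-0.15,0.0,0.7,0],[1,-0.15,0.0,0.7,0],[1,-0.15,0.0,0.7,0]]
  ]
}}

```text
time: 7.75
tool_pos: [0.5354, -0.3715, 0.0872]
tcp_rot: [179.9, 0.0, 72.1]
contact_force: [0.8, -0.1, 0.8]
gripper_width: 0.0003
```

Run:
```python
from h import *
print(sense()["tool_pos"])
for n in ["scene","side"]:
    p,d=camera(n); 
    cv2.imwrite(f"pics/{n}5.png",p[100:240,160:420].repeat(3,0).repeat(3,1))
```

```text
[ 0.5353835  -0.37149412  0.08723724]
```

View pics/side5.png

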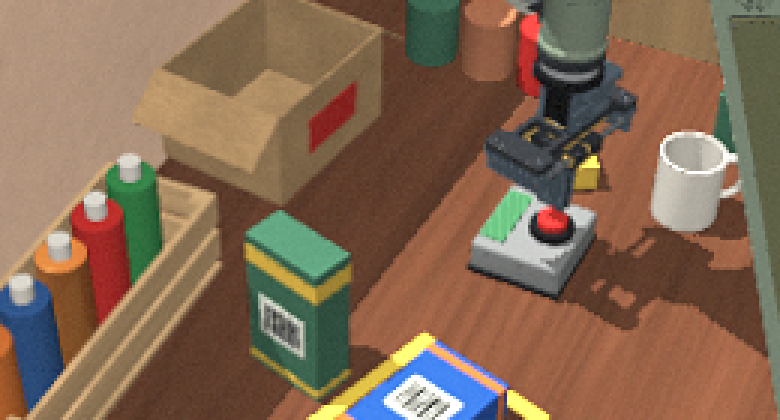

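View pics/scene5.png

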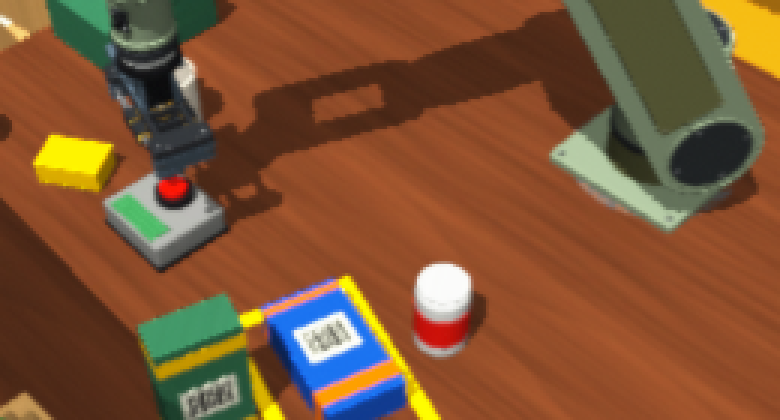

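Emit:
{"method": "step_arm", "body": {
  "increments": [
    [[1,0,0,0.1,0],[1,0,0,0.18,0],[1,0,0,0.21,0],[1,0,0,0.23,0],[1,0,0,0.23,0],[1,0,0,0.23,0]]
  ]
}}

```text
time: 8.45
tool_pos: [0.5341, -0.3714, 0.0632]
tcp_rot: [-180.0, -0.0, 72.0]
contact_force: [-1.2, 1.6, 2.8]
gripper_width: 0.0004
```

Contact at about 3 N; continue to the stop gently.

Emit:
{"method": "step_arm", "body": {
  "increments": [
    [[1,0,0,0.02,0],[1,0,0,0.03,0],[1,0,0,0.03,0],[1,0,0,0.03,0]]
  ]
}}

```text
time: 8.85
tool_pos: [0.5342, -0.3715, 0.0612]
tcp_rot: [180.0, -0.0, 72.0]
contact_force: [-3.0, 3.0, 9.8]
gripper_width: 0.0004
```

Emit:
{"method": "step_arm", "body": {
  "increments": [
    [[1,0,0,0.01,0],[1,0,0,0.02,0],[1,0,0,0.02,0],[1,0,0,0.02,0]]
  ]
}}

```text
time: 9.25
tool_pos: [0.5342, -0.3715, 0.0611]
tcp_rot: [179.9, 0.0, 72.0]
contact_force: [-6.1, 4.9, 18.6]
gripper_width: 0.0005
```

Emit:
{"method": "step_arm", "body": {
  "increments": [
    [[1,0,0,-0.1,0],[1,0,0,-0.4,0],[1,0,0,-0.8,0],[1,0,0,-1,0],[1,0,0,-1,0],[1,0,0,-1,0],[1,0,0,-1,0]]
  ]
}}

```text
time: 9.95
tool_pos: [0.5334, -0.3711, 0.1559]
tcp_rot: [-179.8, -0.1, 72.0]
contact_force: [0.3, 0.3, -0.1]
gripper_width: 0.0004
```

Run:
```python
from h import *
s=sense();print(s["tool_pos"],s["contact_force"],s["time"])
for n in ["scene","side"]:
    p,d=camera(n); np.savez(f"{n}6.npz",p=p,d=d)
    cv2.imwrite(f"pics/{n}6.png",p)
from fit import run
th=np.radians(70.71);c,s=np.cos(th),np.sin(th)
for n,P,hsv,reg,sel,yel in run(6):
    S=(P[:,:2]-[.574,-.0502])@np.array([[c,-s],[s,c]])
    m=(abs(S[:,1])<.098)&(abs(S[:,0])<.16)&(abs(P[:,2]-.05)<.008)
    print(n,np.percentile(S[m],[1,99],axis=0))
    red=((hsv[:,0]<8)|(hsv[:,0]>172))&(hsv[:,1]>150)&(hsv[:,2]>80)
    b=red&reg(.49,.58,-.42,-.32,.055,.08); print("button z",b.sum(),np.percentile(P[b][:,2],[50,90]))
    sel(reg(.63,.82,-.17,0,.174,.19),"green top")
    sel(reg(.38,.5,-.05,.07,.094,.11),"tin top")
```

```text
[ 0.53341258 -0.37112027  0.15585048] [ 0.34318572  0.34467091 -0.07150704] 9.95
scene [[-0.0939653  -0.04179553]
 [ 0.08397041  0.05871571]]
button z 62 [0.06600556 0.06965182]
scene green top 436 [ 0.7172 -0.0979] [0.0552 0.1001] 72.05
   box [[0.6610000133514404, -0.10899999737739563], [0.7559999823570251, -0.14000000059604645], [0.7730000019073486, -0.08699999749660492], [0.6779999732971191, -0.0560000017285347]]
scene tin top 188 [0.4377 0.0061] [0.059  0.0594] 35.44
   box [[0.3959999978542328, 0.013000000268220901], [0.4309999942779541, -0.03500000014901161], [0.4790000021457672, -0.0010000000474974513], [0.4449999928474426, 0.04699999839067459]]
side [[-0.09384547 -0.04084672]
 [ 0.08542663  0.0617186 ]]
button z 72 [0.06543793 0.0688483 ]
side green top 417 [ 0.7173 -0.0962] [0.0539 0.1064] 72.08
   box [[0.6579999923706055, -0.10499999672174454], [0.7599999904632568, -0.1379999965429306], [0.7760000228881836, -0.08699999749660492], [0.675000011920929, -0.05400000140070915]]
side tin top 285 [0.4359 0.0054] [0.0592 0.0633] 43.67
   box [[0.3930000066757202, 0.00800000037997961], [0.4359999895095825, -0.03799999877810478], [0.4790000021457672, 0.003000000026077032], [0.4350000023841858, 0.04899999871850014]]
```

View pics/side6.png

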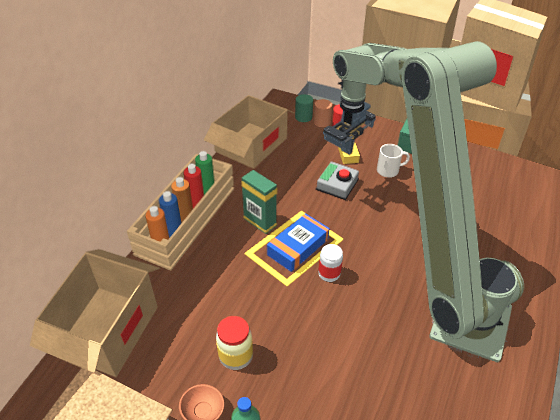

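The picture shows the carton flat inside the tape with the bar code up (300, 240). The button is up (344, 174), and the arm is clear of everything.

```bash
python3 -c "
from bench import finish_job
print(finish_job())"
```

```text
the job is handed in; nothing more can be done
None
```

I toppled the blue carton with the shut fingers, pushing its bar-code face at about 146 mm height. I then pressed the red button and let go of it, and handed the job in after about 10 s of robot time.

**Carton:** it lies flat with the bar code up. The last measurement puts it at about x -0.10 to 0.09 m and y -0.05 to 0.07 m in the frame of the spot, well inside the ±0.13 and ±0.09 m limits.

**Button:** it went down about 6 mm until it hit its stop, at 18.6 N vertical force. After I let go, its top measured at the same height as before, so it has sprung back up.

**Everything else:** the green carton and the tin measured the same positions as at the start, to within about 2 mm. I checked the other things only by eye in the last pictures, where they look untouched. The arm is clear of everything.

One automatic fit of the fallen carton came out wrong because it took in part of the green carton and the tin. I measured again without them, and the two cameras then agreed to about 3 mm. No other check failed.

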